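# Feed a rack of weld coupons past the sprung gate

### The arm

A 7-joint arm with a two-finger parallel gripper is mounted at the origin on the work surface. World frame = base frame: x ahead of the robot, y to its left, z up, the work surface at z = 0. Lengths are in m, angles in rad, forces in N, time in s.
With the tool pointing down it reaches from about 0.4 to 0.9 m from the base axis. Payload 5.5 kg.
Tool frame: the origin (TCP) lies at the very end of the fingers, on their centre line; the grasp point (between the pads) lies bot.grip_depth behind it (bot.grip_depth is the distance from the TCP to the grasp point, in m); z points along the fingers, y is the direction in which the jaws open and shut (so a half turn about z gives the same grasp; the last joint's range is limited). The gripper opens to 85 mm and grips with 20 to 120 N. Pads are 22 mm wide; open, the fingers measure 114 mm over their backs; the gripper's body (76 mm by 85 mm) begins 54 mm behind the grasp point. The pads swing forward as they close: fully open they stand 13 mm farther back than shut.
Start: joints at [1.513, 0.501, -0.427, 1.55, 0.221, 1.138, -0.21], TCP at [0.205, -0.617, 0.231] pointing down, gripper open.
Joint ranges: [-2.88, 2.88], [-0.31, 2.03], [-1.54, 1.56], [0.2, 2.42], [-1.41, 4.55], [0.19, 2.02], [-2.57, 2.57]. Speed limits (rad/s): [2.57, 2.57, 3.14, 3.14, 3.14, 3.14, 3.14].

### API

Orientations are given as a rotation vector (axis times angle).
In Python, from plant import bot gives the robot as it stands.
- The arm moves only by the tool carry_out, never from a script. Its argument "series" is a list that holds one entry, the list of rows, each a list of 5 numbers: the opening, from 0 (shut) to 1 (fully open), then the shift along the tool's x, y, z in m, then the turn about the tool's z in degrees. A call has 1 to 20 rows; each row is the pose to reach, as a shift and turn from the pose measured when the call began, along the tool's axes at that moment; what a row does not reach only later rows make up. A row lasts 1/8 s, in which the tool goes at most 62.5 mm and 10.7 degrees, less where a joint would pass 70% of its speed; a pose out of reach is approached as far as the arm can. A call with a gripper value outside its range is refused whole. The fingers move at their own pace and stop on an object; "grip_force" is the grip in N (left out, the last holds). Time passes only in rows, so rows that repeat a pose let the fingers close. It gives the time, the measured TCP pose, the force and the opening at its end, in the units of the state.
- bot.observe(): the state, without advancing time (a new reading comes with each control period).
- bot.read_camera(name): name is "side" or "top" or "wrist"; returns the picture (420x560x3 uint8, red, green, blue); there is no depth.
- bot.calibration(name): a dict with "intrinsics" (3x3 intrinsics, pixels), "k1" (the pictures are not rectified: a ray, as slopes to the right and down, at radius r is drawn at 1 + k1 r^2 times it, then the intrinsics apply), "extrinsics" (4x4, takes a point from world to camera coordinates). Camera axes: x right, y up, looking along -z (the intrinsics and any distortion apply to the point x, -y, -z); pixel columns grow to the right and rows downward; lengths in m; the calibration is good to about 2 mm. A picture is of the moment at which its call begins: read the wrist's pose just before it. calibration takes no time and is no camera call; for the wrist camera it gives the pose at the moment of the call.
- bot.job_done(): hands the job in, once; it reports no verdict.
Trained networks look in the newest picture that a camera, given by its name, has taken for a name from the list of things; names that differ only in an ending like _2 or _b are one class to them, and where a whole thing is asked for, a point or a joint stands for the part that bears it (a point fixed in the world has none). Each returns a list of dicts, best first, with "confidence" (0 to 1); they miss things now and then, are a little off and sometimes report something else, mostly with a low value. They report only what shows in the picture. A call takes as long as a camera call. They do not tell look-alikes from the thing itself.
- bot.find_in(camera, label): "position" ([x, y, z] in m, in the coordinates of the camera as it stood for that picture, good to about 4 mm: the middle of the surface that is visible of it).
- bot.masks_of(camera, label): "mask" (420x560 bool, what is visible of it).
- bot.mark_of(camera, label): "position" ([x, y, z] in m, in the coordinates of the camera as it stood for that picture, good to about 4 mm: a listed point, or the origin of a listed thing).
The state is a dict: "time_s": time; "joint_pos": joint angles; "joint_velocities": joint speeds; "tau": joint torques, N m; "ee_pos": TCP position; "ee_rot": TCP orientation; "contact_force": force on the tool from outside, world axes, zero at the start; "ft_torque": the same for the moment, N m; "grip_width": finger opening in m.
Only numpy, scipy, OpenCV 4.12 (cv2) and the standard library are available. Lean on these libraries where they do the work, as an engineer would, in place of code of your own. Each camera call takes 0.05 s, during which the arm holds its last target.

### The job

With one fingertip press down the long release bar beside the chute so that the hinged gate sinks out of the channel, and keep it down while the other fingertip pushes the rack of welded coupons along the chute, past the gate, until it is fully home against the end stop. Then take the hand away so that the gate springs shut behind the rack. Push the rack only, never pick it up; the gate must not touch it, and the clamp, cup, roller and offcut stay where they are.

Things in the scene. Friction and masses are not known exactly. Their poses are not given: they have to be found in the camera images.
- chute: Fixed grey chute on a white base board. Origin: on the table, mid-channel, at the gate. y = direction of travel, +x = across, away from the release bar, z up. Open channel 72 mm wide inside, floor at z = 50, walls 6 thick with tops at z = 80, from y = -200 (open end) to the end stop's face at y = 135. The gate crosses at y = 0 through a slot in floor and -x wall; past it that wall has a sloped lead-in.
- chute_home (a point): Point on the channel floor, on its centre line, 90 mm past the gate: the rack's origin is here when it stands home against the end stop; its rear face is then 45 mm past the gate. Axes as the chute's.
- chute_hinge (a point): Middle of the gate's hinge pin, outside the channel's +x wall, 48 mm to +x of the chute's origin and 42 mm above the table. The pin lies along the chute's y.
- gate (a joint): Gate angle, rad: 0 shut (an 8 mm thick steel blade, aslant across the channel, up to 26 mm above its floor at the -x wall); grows as the release bar is pressed down. From 0.36 on the blade is wholly below the channel floor; at 0.42 the bar is level; 0.47 is the stop. A spring shuts it: it takes about 2 N at the middle of the bar to start, 5 N at full opening.
- release_bar (a point): Middle of the top face of the release bar: aluminium strip 50 mm wide, 290 long, 6 thick, fixed to the gate outside the -x wall, along the chute (chute y -215 to 75). In the chute's frame: shut x -64, z 114 mm (bar slopes 0.42 rad, outer edge higher); level x -84, z 62 (12 above the channel floor: the other finger, in the channel, can push meanwhile). Gate clear when this is below z 69; lowest 55.
- rack: Loose white plastic rack with four upright grey coupons fixed in it: 66 mm wide (x), 90 long (y), end plates 42 high, coupons 46 high; 0.25 to 0.5 kg. Origin: centre of its underside. Its y axis is the direction of travel. It starts in the channel with its front face 25 to 70 mm short of the gate's mid-plane. The flat rear end plate (45 mm behind the origin) is the face to push.
- clamp: Bystander: small blue G-clamp lying flat, about 110 x 75 x 18 mm; origin under its frame. Leave it alone.
- cup: Bystander: white plastic cup, 66 mm across, 55 mm high; origin under its centre. Leave it alone.
- roller: Bystander: seam roller lying flat, 160 mm long, 28 mm high, black handle; origin under its middle. Leave it alone.
- offcut: Bystander: grey plastic offcut plate, 90 x 50 x 10 mm; origin under its centre. Leave it alone.
Things that resemble listed ones, but are neither listed nor needed, are in the scene too. What is shaped like the rack but green is not meant.

How it is judged:
On the way, in this order (a step that is already met when the one before it is completed fails the run):
1. the gate is held open by a finger, with the whole rack still before it (value of joint gate above 0.36 rad and contact force between the fingers and gate above 0.3 N and y of rack in the frame of chute below -0.045 m), for 0.1 s.
2. the rack is half way over the gate, which a finger still holds open (value of joint gate above 0.36 rad and contact force between the fingers and gate above 0.3 N and y of rack in the frame of chute between 0 and 0.045 m), for 0.05 s.
At the end, for the whole second after the job is handed in: The rack stands flat in the channel within 8 mm of the end stop, at rest, and the gate is shut behind it (joint below 0.06 rad) (y of rack in the frame of chute between 0.082 and 0.094 m and z of rack in the frame of chute between 0.046 and 0.054 m and angle between rack's own z axis and vertical below 0.06 rad and linear speed of rack below 0.02 m/s and value of joint gate below 0.06 rad); the robot touches nothing.
It fails at once if the gate touches the rack (contact force between gate and rack above 0.5 N).
It fails at once if the rack is lifted more than 12 mm off the channel floor or tipped (z of rack in the frame of chute above 0.062 m or angle between rack's own z axis and vertical above 0.25 rad).
It fails at once if a bystander is moved by more than 25 mm (distance of any of clamp, cup, roller, offcut from where it was at the start of the episode above 0.025 m).
It also fails if it takes over 38 s, if anything falls off the work surface, if the arm or the gripper's body presses on something with over 40 N, if the wrist force passes 120 N, or if a joint passes its speed limit or range.

## Working session

There is one attempt and no reset: what is moved stays moved. The work goes in short steps, Python scripts to look and compute and a tool call to move; the robot and the scene stay as the last step left them, time stands still between calls to the robot, and variables do not carry over. Pictures are saved under pics/ and viewed, and the job is handed in when it is done.

Besides the shell and the picture viewer there is one more tool, called after "Emit:" as name(argument=value, ...) on one line, values as JSON. carry_out: Moves the arm, as the interface text tells. Its arguments: {"type":"object","properties":{"series":{"type":"array","items":{"type":"array","items":{"type":"array","items":{"type":"number"}}}},"grip_force":{"type":"number"}},"required":["series"]}

```bash
ls; mkdir -p pics; cat > h.py <<'E'
import numpy as np, cv2
from plant import bot
from scipy.spatial.transform import Rotation as R
def snap(n,f):
    im=bot.read_camera(n); cv2.imwrite('pics/'+f,im[:,:,::-1]); return im
def c2w(n,p):
    E=np.array(bot.calibration(n)["extrinsics"]); return (np.linalg.inv(E)@np.r_[p,1])[:3]
def proj(n,P):
    c=bot.calibration(n);E=np.array(c["extrinsics"]);K=np.array(c["intrinsics"])
    q=(E@np.r_[P,1])[:3]; s=np.array([q[0]/-q[2],-q[1]/-q[2]]); s=s*(1+c["k1"]*(s@s)); return (K@np.r_[s,1])[:2]
E
python3 - <<'E'
from h import *
o=bot.observe(); print(o)
print(bot.grip_depth)
for n in("top","side","wrist"):
    snap(n,n+'0.png'); 
    for l in ("chute","chute_home","chute_hinge","release_bar","rack"):
        for d in bot.mark_of(n,l)[:3]: print(n,l,round(d["confidence"],2),c2w(n,d["position"]).round(4),proj(n,c2w(n,d["position"])).round())
print(bot.observe()["time_s"])
E
```

```text
pics
{'time_s': 0.0, 'joint_pos': array([ 1.51316065,  0.5018823 , -0.42678286,  1.55144072,  0.22078693,
        1.13829384, -0.21033769]), 'joint_velocities': array([-6.38264955e-04,  1.54893942e-03, -1.80319419e-03,  3.27736142e-05,
        6.21323042e-04, -6.77239430e-04,  1.78062218e-03]), 'tau': array([-1.03342427e-03, -5.69510686e+01, -5.81646770e+00, -2.80940437e+01,
        1.07061848e-02,  1.18464860e-02,  3.46143381e-06]), 'ee_pos': array([ 0.20472394, -0.61618964,  0.23024087]), 'ee_rot': array([-3.09932386e+00, -5.01500066e-01,  3.61876538e-04]), 'contact_force': array([-0.20564916, -0.9330484 ,  0.7483413 ]), 'ft_torque': array([-0.00836314,  0.0246702 , -0.07203904]), 'grip_width': 0.08546229557494496}
0.0187
top chute 0.73 [ 0.5795 -0.0108  0.0012] [234. 215.]
top chute_home 0.75 [0.5553 0.0741 0.0513] [195. 224.]
top chute_hinge 0.84 [ 0.6281 -0.0013  0.0398] [228. 193.]
top release_bar 0.67 [ 0.5367 -0.0924  0.1162] [267. 232.]
top rack 0.94 [ 0.454  -0.4324 -0.0018] [408. 267.]
top rack 0.87 [ 0.6072 -0.1248  0.048 ] [281. 202.]
top rack 0.62 [ 0.5592 -0.3345 -0.0035] [367. 224.]
side chute 0.84 [ 0.5812 -0.0159 -0.0018] [275. 236.]
side chute_home 0.87 [0.5575 0.0739 0.0506] [259. 201.]
side chute_home 0.62 [0.6896 0.1517 0.003 ] [303. 197.]
side chute_hinge 0.72 [ 0.6266 -0.0014  0.0399] [292. 217.]
side release_bar 0.58 [ 0.5314 -0.099   0.1114] [257. 217.]
side rack 0.85 [ 0.5588 -0.3373  0.0064] [291. 331.]
side rack 0.77 [ 0.6013 -0.1195  0.0511] [291. 241.]
side rack 0.59 [ 0.4562 -0.4399 -0.002 ] [241. 388.]
0.9
```

View pics/top0.png

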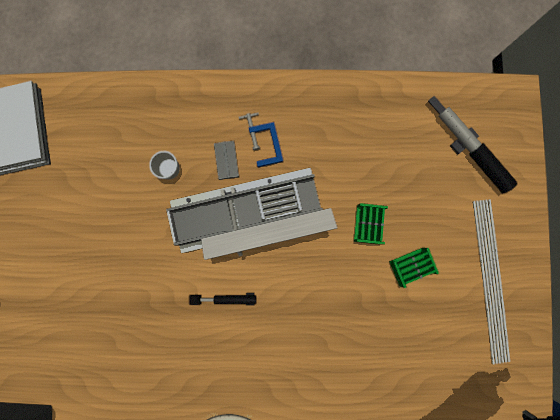

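View pics/side0.png

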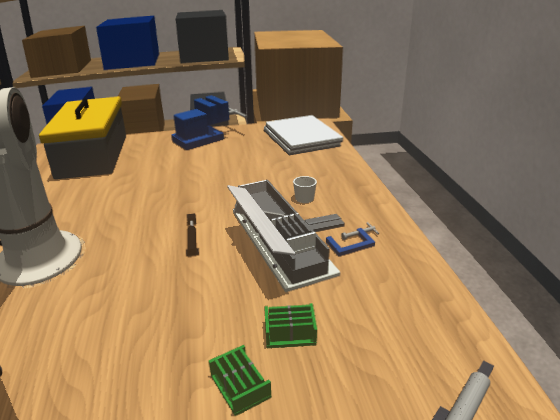

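View pics/wrist0.png

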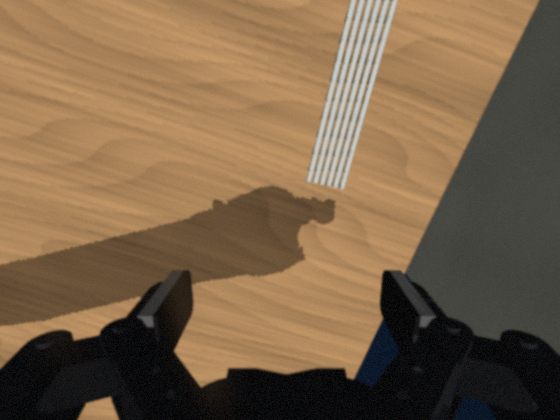

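The wanted rack is the white one in the chute at top px (280,202). The look-alikes are the two green racks at (369,224) and (414,266). Next I'll refine the chute pose by overlaying the model.

```bash
cat >> h.py <<'E'
def chute(o,a):
    T=np.eye(4);T[:3,:3]=R.from_euler('z',a).as_matrix();T[:3,3]=[o[0],o[1],0];return T
def overlay(n,im,T,ry,f,box,s):
    im=im[:,:,::-1].copy(); x0,y0,x1,y1=box
    big=cv2.resize(im[y0:y1,x0:x1],None,fx=s,fy=s,interpolation=cv2.INTER_CUBIC)
    def L(A,B,c):
        p=[tuple(int(v) for v in ((proj(n,(T@np.r_[q,1])[:3])-[x0,y0]+.5)*s)) for q in (A,B)]
        cv2.line(big,p[0],p[1],c,1,cv2.LINE_AA)
    m=1e-3
    for x in(-36,36): L((x*m,-.2,.08),(x*m,.135,.08),(0,0,255)); L((x*m,-.2,.05),(x*m,.135,.05),(255,0,255))
    L((-.036,.135,.08),(.036,.135,.08),(0,0,255)); L((-.036,0,.05),(.036,0,.05),(255,0,255))
    b=[]
    for sx in(-25,25):
        b.append(np.array([-64+sx*np.cos(.42),0,114-sx*np.sin(.42)])*m)
    for q in b: L(q+[0,-.215,0],q+[0,.075,0],(0,200,0))
    for y in(-.215,.075): L(b[0]+[0,y,0],b[1]+[0,y,0],(0,200,0))
    for sx in(-33,33): L((sx*m,ry-.045,.092),(sx*m,ry+.045,.092),(255,128,0))
    for yy in(-.045,.045): L((-.033,ry+yy,.092),(.033,ry+yy,.092),(255,128,0))
    cv2.imwrite('pics/'+f,big)
E
python3 - <<'E'
from h import *
from scipy.optimize import least_squares
obs={ (0,0):[[.5795,-.0108],[.5812,-.0159]], (0,.09):[[.5553,.0741],[.5575,.0739]], (.048,0):[[.6281,-.0013],[.6266,-.0014]], (-.064,-.07):[[.5367,-.0924],[.5314,-.099]]}
f=lambda p:np.concatenate([ (chute(p[:2],p[2])@np.r_[k,0,1])[:2]-v for k,vs in obs.items() for v in vs])
r=least_squares(f,[.58,-.013,.25]);print(r.x,np.abs(r.fun).round(4))
T=chute(r.x[:2],r.x[2])
for q in([.6072,-.1248,0,1],[.6013,-.1195,0,1]): print((np.linalg.inv(T)@q)[:2])
np.save('p.npy',r.x)
for n,b in(("top",(150,150,350,270)),("side",(210,170,350,295))):
    im=cv2.imread('pics/%s0.png'%n)[:,:,::-1]
    overlay(n,im,T,-.113,n+'_ov.png',b,4)
rot=R.from_rotvec(bot.observe()["ee_rot"]).as_matrix();print(rot.round(3))
E
```

```text
[ 0.5796397  -0.01296879  0.24728902] [0.0001 0.0022 0.0016 0.0029 0.0023 0.0002 0.0001 0.0004 0.0019 0.0001
 0.0004 0.0002 0.002  0.0041 0.0033 0.0025]
[-0.00065173 -0.11517536]
[-0.00507494 -0.10859241]
[[ 0.949  0.315  0.   ]
 [ 0.315 -0.949 -0.   ]
 [ 0.     0.    -1.   ]]
```

View pics/top_ov.png

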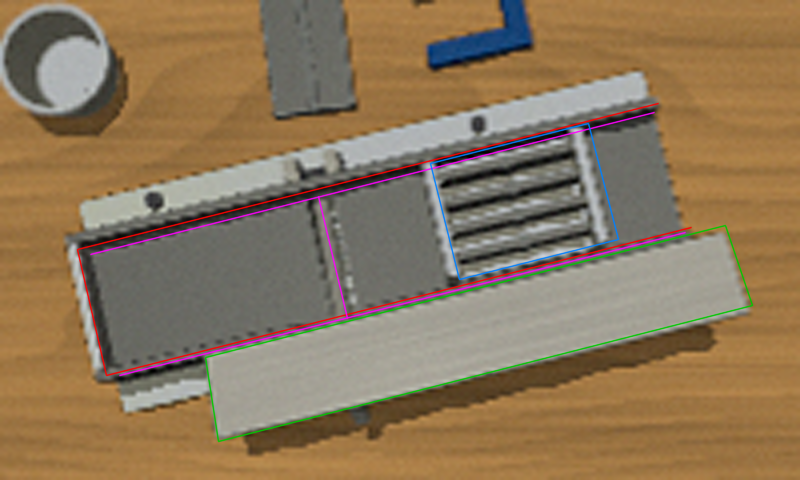

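View pics/side_ov.png

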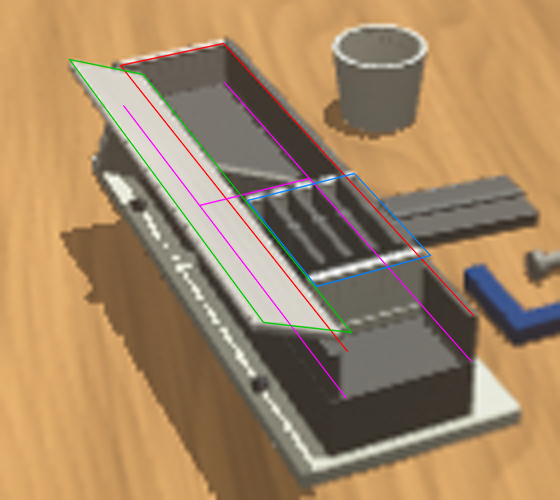

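```bash
cat >> h.py <<'E'
p=np.load('p.npy');T=chute(p[:2],p[2])
def where():
    o=bot.observe();Rm=R.from_rotvec(o["ee_rot"]).as_matrix()
    q=np.linalg.inv(T)@np.r_[o["ee_pos"],1]; ang=np.degrees(np.arctan2(Rm[1,0],Rm[0,0])-p[2]-np.pi/2)
    print('t',round(o["time_s"],2),'chute xyz mm',(q[:3]*1e3).round(1),'yaw err',round(float(ang),2),'tilt',Rm[:,2].round(4),'F chute',(T[:3,:3].T@o["contact_force"]).round(2),'w',round(o["grip_width"],4)); return o,Rm
def togo(x,y,z):
    o,Rm=where(); return (Rm.T@((T@np.r_[x,y,z,1])[:3]-o["ee_pos"])).round(4)
E
python3 - <<'E'
from h import *
print(togo(-.032,-.185,.22))
E=np.linalg.inv(np.array(bot.calibration("wrist")["extrinsics"]));o,Rm=where()
print('cam in tool',Rm.T@(E[:3,3]-o["ee_pos"]), 'look',Rm.T@-E[:3,2])
E
```

```text
t 0.9 chute xyz mm [-511.1 -493.8  231.3] yaw err -85.79 tilt [ 0. -0. -1.] F chute [-0.52 -0.46  0.4 ] w 0.0854
[ 0.5004 -0.2727  0.0113]
t 0.9 chute xyz mm [-511.1 -493.8  231.3] yaw err -85.79 tilt [ 0. -0. -1.] F chute [-0.52 -0.46  0.4 ] w 0.0854
cam in tool [ 0.07339589  0.00092947 -0.14251469] look [-2.88090218e-01 -7.42095703e-04  9.57602984e-01]
```

Emit:
carry_out(series=[[[1, 0.03, -0.016, 0, -5], [1, 0.07, -0.04, 0, -12], [1, 0.12, -0.065, 0, -20], [1, 0.17, -0.093, 0, -29], [1, 0.22, -0.12, 0, -38], [1, 0.27, -0.147, 0, -46], [1, 0.32, -0.174, 0, -55], [1, 0.37, -0.202, 0, -63], [1, 0.42, -0.229, 0.005, -72], [1, 0.46, -0.25, 0.01, -79], [1, 0.485, -0.264, 0.011, -83], [1, 0.5, -0.273, 0.011, -85.8], [1, 0.5, -0.273, 0.011, -85.8], [1, 0.5, -0.273, 0.011, -85.8]]])

```text
time_s: 2.65
ee_pos: [0.5926, -0.2019, 0.2202]
ee_rot: [1.934, 2.476, -0.002]
contact_force: [-0.5, -0.1, 0.1]
grip_width: 0.0853
```

```bash
python3 - <<'E'
from h import *
print(togo(-.032,-.185,.15))
snap("wrist","w1.png");snap("side","s1.png")
im=cv2.imread('pics/s1.png');cv2.imwrite('pics/s1c.png',cv2.resize(im[150:350,180:400],None,fx=3,fy=3))
E
```

```text
t 2.65 chute xyz mm [ -33.7 -186.3  220.2] yaw err -0.15 tilt [-8.0e-04 -1.1e-03 -1.0e+00] F chute [-0.49  0.07  0.08] w 0.0853
[0.0014 0.0018 0.0702]
```

View pics/w1.png

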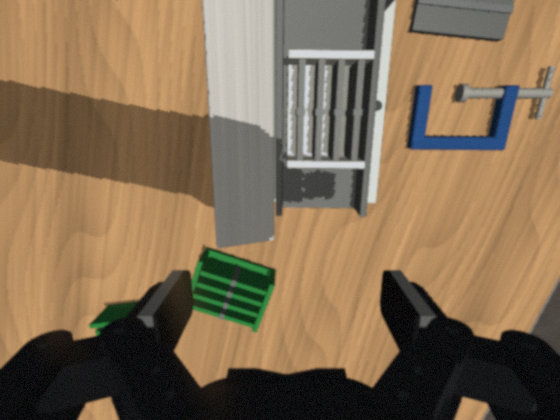

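View pics/s1c.png

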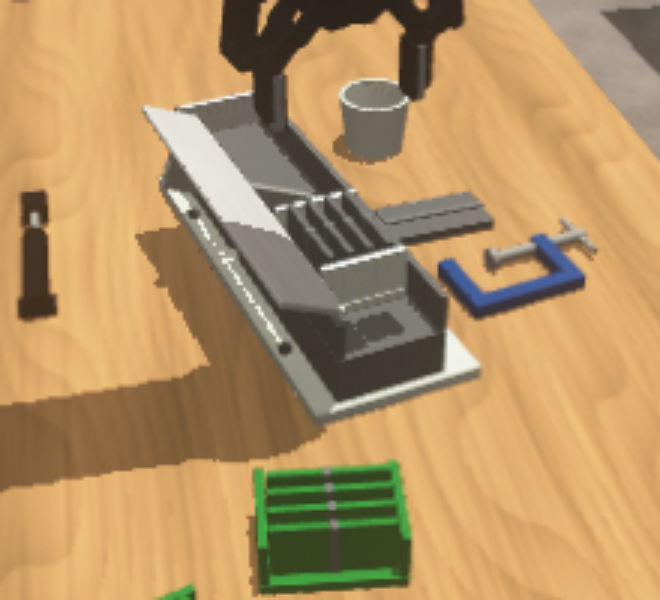

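```bash
python3 - <<'E'
from h import *
o,Rm=where()
for z in(-.013,0):
  for x in(-.011,.011):
    for y in(-.057,-.043,.043,.057): print(z,x,y,proj("wrist",o["ee_pos"]+Rm@[x,y,z]).round())
for y in(-.215,): print('bar',[proj("wrist",(T@[x,y,z,1])[:3]).round() for x,z in((-.0868,.1242),(-.0412,.1038))])
for y in(-.2,): print('end',[proj("wrist",(T@[x,y,.08,1])[:3]).round() for x in(-.036,.036)])
for y in(-.15,-.155,-.16): print('rear',y,[proj("wrist",(T@[x,y,.092,1])[:3]).round() for x in(-.033,.033)])
E
```

```text
t 2.75 chute xyz mm [ -33.8 -186.5  220.3] yaw err -0.17 tilt [-6.0e-04 -1.1e-03 -1.0e+00] F chute [ 0.66 -0.14  0.16] w 0.0851
-0.013 -0.011 -0.057 [162. 308.]
-0.013 -0.011 -0.043 [193. 308.]
-0.013 -0.011 0.043 [379. 307.]
-0.013 -0.011 0.057 [410. 308.]
-0.013 0.011 -0.057 [157. 264.]
-0.013 0.011 -0.043 [189. 264.]
-0.013 0.011 0.043 [383. 264.]
-0.013 0.011 0.057 [415. 264.]
0 -0.011 -0.057 [172. 293.]
0 -0.011 -0.043 [200. 293.]
0 -0.011 0.043 [372. 293.]
0 -0.011 0.057 [400. 293.]
0 0.011 -0.057 [168. 252.]
0 0.011 -0.043 [197. 252.]
0 0.011 0.043 [375. 252.]
0 0.011 0.057 [404. 252.]
bar [array([221., 250.]), array([278., 241.])]
end [array([284., 216.]), array([362., 216.])]
rear -0.15 [array([287., 164.]), array([365., 163.])]
rear -0.155 [array([287., 170.]), array([365., 169.])]
rear -0.16 [array([287., 175.]), array([365., 175.])]
```

Emit:
carry_out(series=[[[1, 0.001, 0.002, 0.03, 0.15], [1, 0.001, 0.002, 0.065, 0.15], [1, 0.001, 0.002, 0.09, 0.15], [1, 0.001, 0.002, 0.095, 0.15], [1, 0.001, 0.002, 0.095, 0.15]]])

```text
time_s: 3.38
ee_pos: [0.5942, -0.2014, 0.1258]
ee_rot: [1.938, 2.472, -0.002]
contact_force: [-0.3, 0.1, 0.7]
grip_width: 0.0853
```

```bash
python3 - <<'E'
from h import *
print(togo(-.032,-.185,.06))
snap("wrist","w2.png");snap("side","s2.png")
im=cv2.imread('pics/s2.png');cv2.imwrite('pics/s2c.png',cv2.resize(im[150:350,180:400],None,fx=3,fy=3))
E
```

```text
t 3.38 chute xyz mm [ -32.  -186.3  125.8] yaw err -0.38 tilt [-3.0e-04 -1.4e-03 -1.0e+00] F chute [-0.27  0.22  0.66] w 0.0853
[0.0013 0.0001 0.0658]
```

View pics/w2.png

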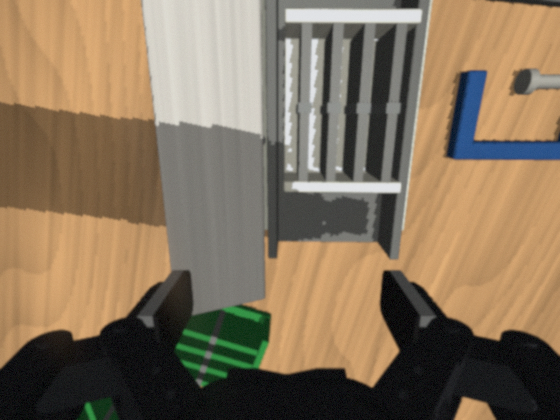

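View pics/s2c.png

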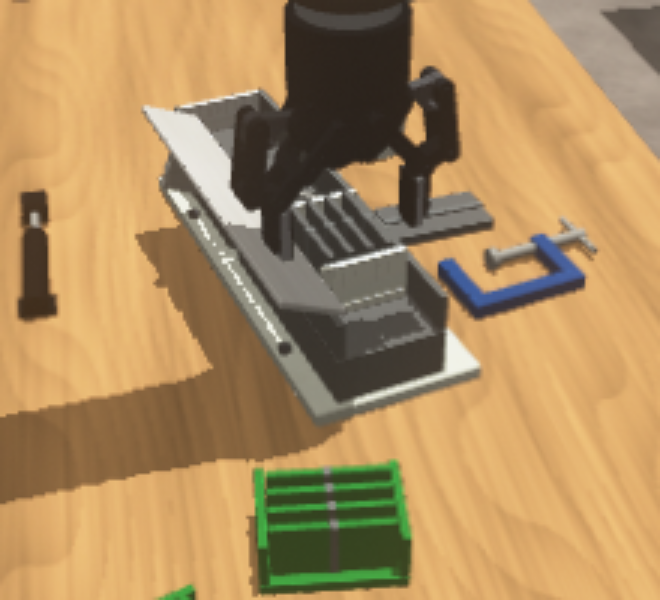

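```bash
python3 - <<'E'
from h import *
o,Rm=where()
for x in(-.0868,-.083,-.08): print(x,[proj("wrist",(T@[x,y,.1242,1])[:3]).round() for y in(-.215,-.185,-.15)])
print([proj("wrist",(T@[-.0412,y,.1038,1])[:3]).round() for y in(-.215,-.185,-.15)])
print([proj("wrist",(T@[x,-.2,.08,1])[:3]).round() for x in(-.036,.036)],[proj("wrist",(T@[x,-.2,.05,1])[:3]).round() for x in(-.036,.036)])
for z in(-.013,-.018): print([proj("wrist",o["ee_pos"]+Rm@[.011,y,z]).round() for y in(-.057,-.043)])
im=cv2.imread('pics/w2.png');cv2.imwrite('pics/w2c.png',cv2.resize(im[170:370,120:420],None,fx=2.6,fy=2.6,interpolation=cv2.INTER_CUBIC))
E
```

```text
t 3.48 chute xyz mm [ -31.2 -186.2  126.7] yaw err -0.35 tilt [ 0.0014 -0.0019 -1.    ] F chute [ 0.11  0.15 -0.09] w 0.0857
-0.0868 [array([180., 321.]), array([174., 269.]), array([166., 201.])]
-0.083 [array([188., 321.]), array([182., 269.]), array([174., 201.])]
-0.08 [array([193., 321.]), array([188., 269.]), array([181., 201.])]
[array([269., 299.]), array([268., 252.]), array([267., 191.])]
[array([279., 259.]), array([391., 258.])] [array([280., 242.]), array([378., 241.])]
[array([157., 264.]), array([189., 264.])]
[array([152., 269.]), array([185., 269.])]
```

View pics/w2c.png

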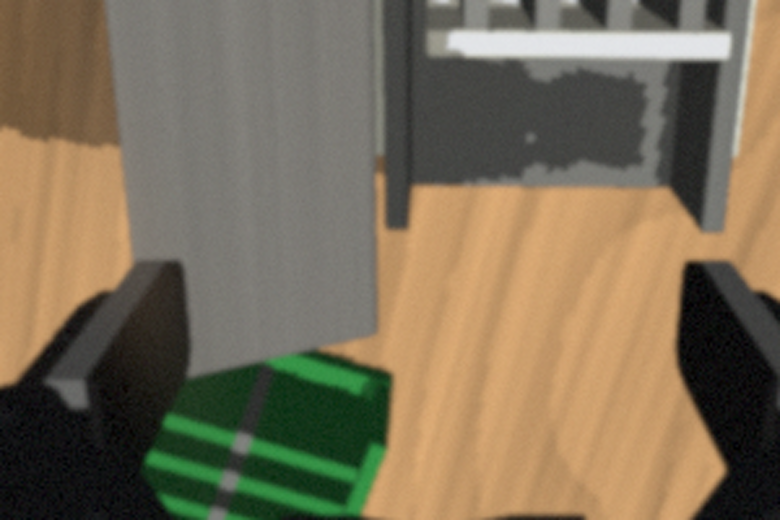

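Emit:
carry_out(series=[[[1, 0.001, 0.001, 0.006, 0], [1, 0.001, 0.001, 0.012, 0], [1, 0.001, 0.001, 0.018, 0], [1, 0.001, 0.001, 0.024, 0], [1, 0.001, 0.001, 0.03, 0], [1, 0.001, 0.001, 0.036, 0], [1, 0.001, 0.001, 0.042, 0], [1, 0.001, 0.001, 0.048, 0], [1, 0.001, 0.001, 0.053, 0], [1, 0.001, 0.001, 0.058, 0], [1, 0.001, 0.001, 0.058, 0]]])

```text
time_s: 4.85
ee_pos: [0.5956, -0.2002, 0.0683]
ee_rot: [1.937, 2.471, -0.001]
contact_force: [-1.6, -1.2, 4.1]
grip_width: 0.0851
```

```bash
python3 - <<'E'
from h import *
where()
snap("wrist","w3.png");snap("side","s3.png")
im=cv2.imread('pics/s3.png');cv2.imwrite('pics/s3c.png',cv2.resize(im[150:350,180:400],None,fx=3,fy=3))
E
```

```text
t 4.85 chute xyz mm [ -30.3 -185.4   68.3] yaw err -0.35 tilt [ 0.001  -0.0019 -1.    ] F chute [-1.84 -0.76  4.12] w 0.0851
```

View pics/w3.png

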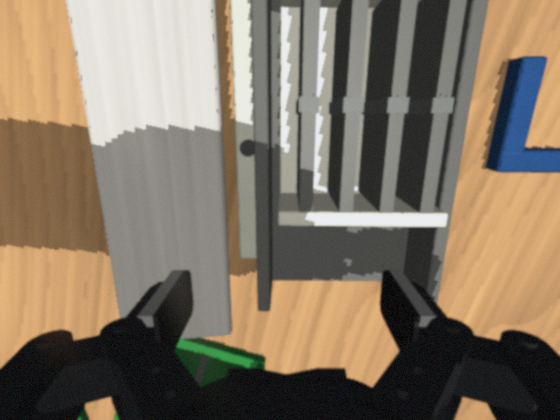

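View pics/s3c.png

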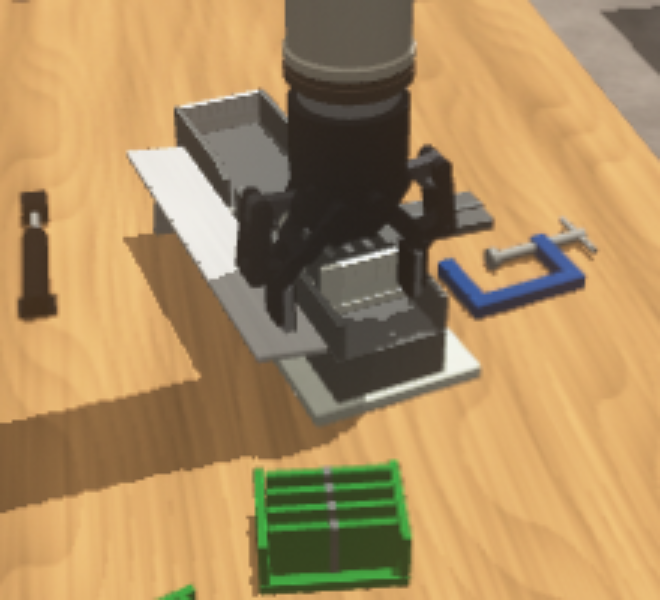

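Emit:
carry_out(series=[[[1, 0, -0.001, 0.004, 0], [1, 0, -0.002, 0.008, 0], [1, 0, -0.002, 0.012, 0], [1, 0, -0.002, 0.016, 0], [1, 0, -0.002, 0.018, 0], [1, 0, -0.002, 0.018, 0]]])

```text
time_s: 5.7
ee_pos: [0.5935, -0.2008, 0.0505]
ee_rot: [1.937, 2.471, -0.002]
contact_force: [-3.5, -1.3, 5.0]
grip_width: 0.0851
```

```bash
python3 - <<'E'
from h import *
where()
E
```

```text
t 5.7 chute xyz mm [ -32.5 -185.5   50.5] yaw err -0.36 tilt [ 5.e-04 -2.e-03 -1.e+00] F chute [-3.74 -0.42  5.04] w 0.0851
```

Emit:
carry_out(series=[[[1, 0, 0, 0.002, 0], [1, 0, 0, 0.003, 0], [1, 0, 0, 0.004, 0], [1, 0, 0, 0.004, 0]]])

```text
time_s: 6.2
ee_pos: [0.5933, -0.2008, 0.0465]
ee_rot: [1.938, 2.471, -0.002]
contact_force: [-4.1, -1.5, 5.2]
grip_width: 0.0855
```

```bash
python3 - <<'E'
from h import *
where()
snap("side","s4.png");snap("top","t4.png");snap("wrist","w4.png")
im=cv2.imread('pics/s4.png');cv2.imwrite('pics/s4c.png',cv2.resize(im[180:330,200:350],None,fx=4,fy=4,interpolation=cv2.INTER_CUBIC))
im=cv2.imread('pics/t4.png');cv2.imwrite('pics/t4c.png',cv2.resize(im[150:270,150:350],None,fx=4,fy=4,interpolation=cv2.INTER_CUBIC))
E
```

```text
t 6.2 chute xyz mm [ -32.7 -185.5   46.5] yaw err -0.37 tilt [ 1.0e-04 -2.1e-03 -1.0e+00] F chute [-4.38 -0.42  5.17] w 0.0855
```

View pics/s4c.png

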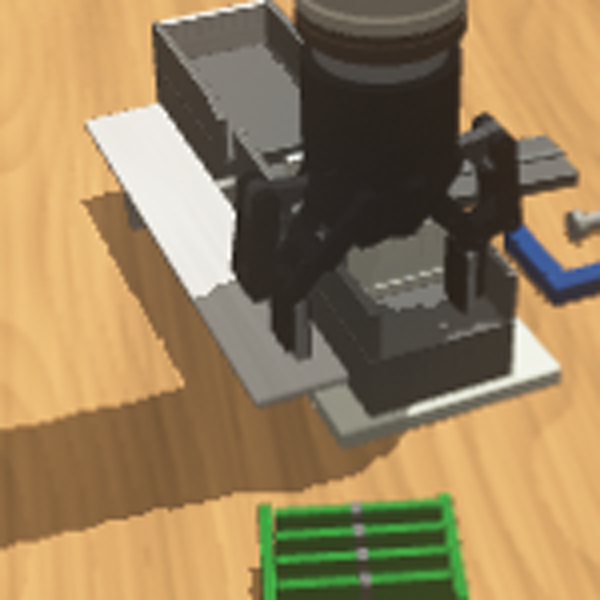

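View pics/t4c.png

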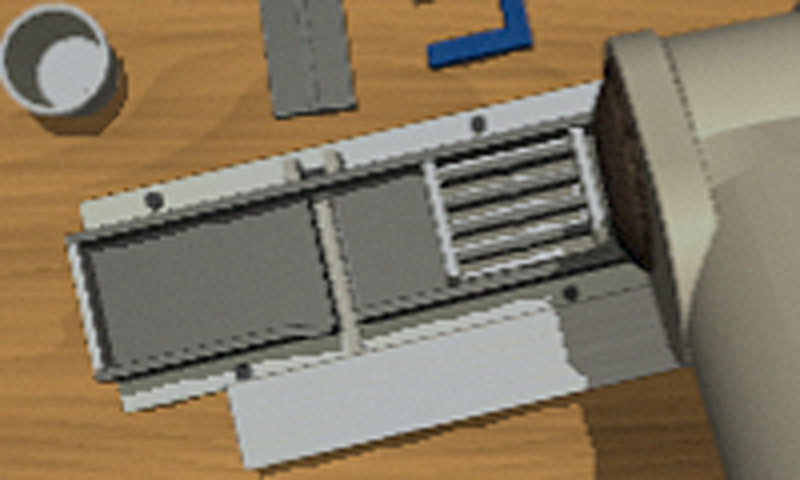

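View pics/w4.png

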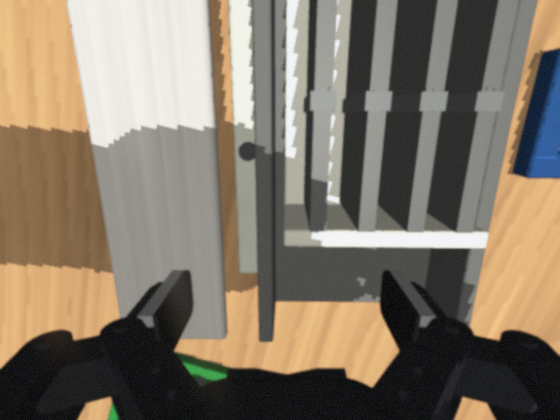

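```bash
python3 - <<'E'
from h import *
h=np.array([.048,.042])
for g in(0,.3,.36,.4,.42,.44,.47):
    r=[]
    for sx in(-.025,.025):
        # level config at .42: centre (-.084,.062)
        v=np.array([-.084+sx,.062])-h; a=g-.42
        # opening moves bar down: rotation in xz
        c,s=np.cos(a),np.sin(a); q=h+np.array([c*v[0]-s*v[1],s*v[0]+c*v[1]])
        r.append((((proj("top",(T@[q[0],.075,q[1],1])[:3])-[150,150]+.5)*4).round().tolist(),q.round(4).tolist()))
    print(g,r)
E
```

```text
0 [([219.0, 442.0], [-0.0872, 0.1243]), ([205.0, 358.0], [-0.0415, 0.1039])]
0.3 [([240.0, 471.0], [-0.1055, 0.0807]), ([221.0, 384.0], [-0.0558, 0.0747])]
0.36 [([244.0, 474.0], [-0.1075, 0.0714]), ([224.0, 387.0], [-0.0576, 0.0684])]
0.4 [([246.0, 475.0], [-0.1086, 0.0651]), ([225.0, 389.0], [-0.0586, 0.0641])]
0.42 [([247.0, 476.0], [-0.109, 0.062]), ([226.0, 389.0], [-0.059, 0.062])]
0.44 [([248.0, 476.0], [-0.1094, 0.0589]), ([227.0, 390.0], [-0.0594, 0.0599])]
0.47 [([250.0, 476.0], [-0.1098, 0.0541]), ([228.0, 391.0], [-0.0599, 0.0566])]
```

Emit:
carry_out(series=[[[1, 0, 0, 0.001, 0], [1, 0, 0, 0.002, 0], [1, 0, 0, 0.003, 0], [1, 0, 0, 0.003, 0]]])

```text
time_s: 6.85
ee_pos: [0.593, -0.2009, 0.0436]
ee_rot: [1.938, 2.471, -0.003]
contact_force: [-3.7, -1.6, 5.2]
grip_width: 0.0857
```

```bash
python3 - <<'E'
from h import *
where()
E
```

```text
t 6.85 chute xyz mm [ -33.1 -185.5   43.6] yaw err -0.37 tilt [-6.0e-04 -2.3e-03 -1.0e+00] F chute [-3.93 -0.62  5.2 ] w 0.0857
```

Emit:
carry_out(series=[[[1, 0, 0, 0.001, 0], [1, 0, 0, 0.002, 0], [1, 0, 0, 0.003, 0], [1, 0, 0, 0.003, 0]]])

```text
time_s: 7.35
ee_pos: [0.5929, -0.201, 0.042]
ee_rot: [1.938, 2.471, -0.005]
contact_force: [-7.1, -0.2, 15.4]
grip_width: 0.0853
```

```bash
python3 - <<'E'
from h import *
where()
E
```

```text
t 7.35 chute xyz mm [ -33.2 -185.6   42. ] yaw err -0.38 tilt [-0.0013 -0.0033 -1.    ] F chute [-6.98  1.53 15.45] w 0.0853
```

Emit:
carry_out(series=[[[1, 0, 0.001, -0.004, -0.2], [1, 0, 0.001, -0.0045, -0.4], [1, 0.005, 0.001, -0.0045, -0.4], [1, 0.012, 0.001, -0.0045, -0.4], [1, 0.018, 0.001, -0.0045, -0.4], [1, 0.024, 0.001, -0.0045, -0.4], [1, 0.03, 0.001, -0.0045, -0.4], [1, 0.036, 0.001, -0.0045, -0.4], [1, 0.042, 0.001, -0.0045, -0.4], [1, 0.048, 0.001, -0.0045, -0.4], [1, 0.054, 0.001, -0.0045, -0.4], [1, 0.06, 0.001, -0.0045, -0.4], [1, 0.06, 0.001, -0.0045, -0.4]]])

```text
time_s: 8.98
ee_pos: [0.5803, -0.1429, 0.0468]
ee_rot: [1.929, 2.476, -0.005]
contact_force: [1.0, -4.1, 6.2]
grip_width: 0.0857
```

```bash
python3 - <<'E'
from h import *
where()
snap("top","t5.png");snap("wrist","w5.png")
im=cv2.imread('pics/t5.png');cv2.imwrite('pics/t5c.png',cv2.resize(im[150:270,150:350],None,fx=4,fy=4,interpolation=cv2.INTER_CUBIC))
E
```

```text
t 8.97 chute xyz mm [ -31.1 -126.1   46.8] yaw err -0.0 tilt [ 4.0e-04 -4.4e-03 -1.0e+00] F chute [-0.04 -4.19  6.21] w 0.0857
```

View pics/t5c.png

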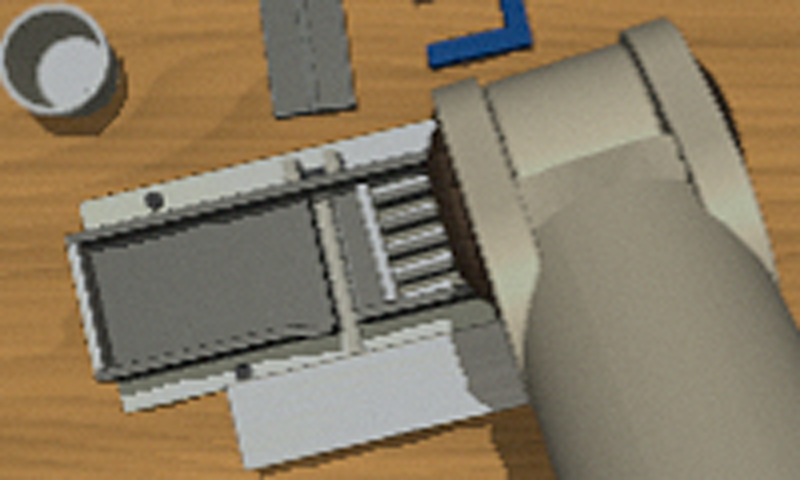

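View pics/w5.png

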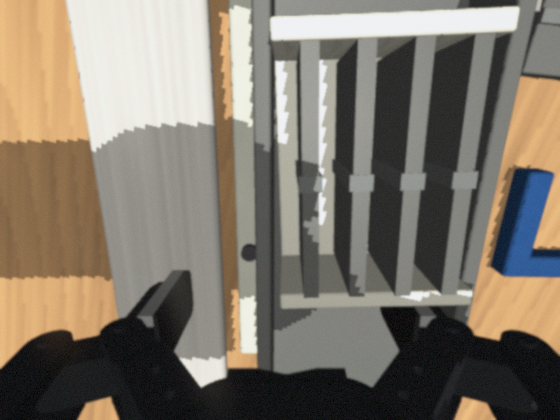

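Emit:
carry_out(series=[[[1, 0.006, 0, 0.0005, 0], [1, 0.012, 0, 0.0005, 0], [1, 0.018, 0, 0.0005, 0], [1, 0.024, 0, 0.0005, 0], [1, 0.03, 0, 0.0005, 0], [1, 0.036, 0, 0.0005, 0], [1, 0.042, 0, 0.0005, 0], [1, 0.048, 0, 0.0005, 0], [1, 0.054, 0, 0.0005, 0], [1, 0.06, 0, 0.0005, 0], [1, 0.066, 0, 0.0005, 0], [1, 0.072, 0, 0.0005, 0], [1, 0.078, 0, 0.0005, 0], [1, 0.084, 0, 0.0005, 0], [1, 0.09, 0, 0.0005, 0], [1, 0.095, 0, 0.0005, 0], [1, 0.095, 0, 0.0005, 0]]])

```text
time_s: 11.2
ee_pos: [0.5584, -0.0518, 0.0467]
ee_rot: [1.929, 2.472, -0.004]
contact_force: [2.3, -6.7, 7.7]
grip_width: 0.0855
```

```bash
python3 - <<'E'
from h import *
where()
snap("top","t6.png");snap("wrist","w6.png")
im=cv2.imread('pics/t6.png');cv2.imwrite('pics/t6c.png',cv2.resize(im[150:270,150:350],None,fx=4,fy=4,interpolation=cv2.INTER_CUBIC))
E
```

```text
t 11.2 chute xyz mm [-30.1 -32.5  46.7] yaw err -0.08 tilt [ 0.0028 -0.0058 -1.    ] F chute [ 0.6  -7.1   7.71] w 0.0855
```

View pics/t6c.png

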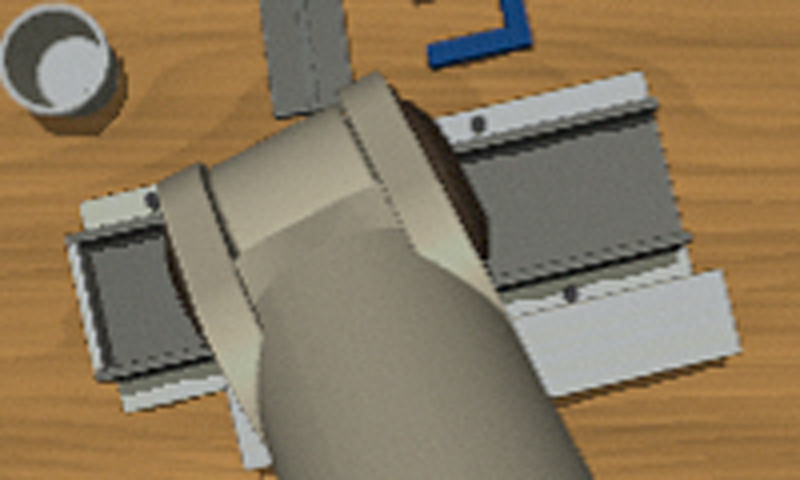

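View pics/w6.png

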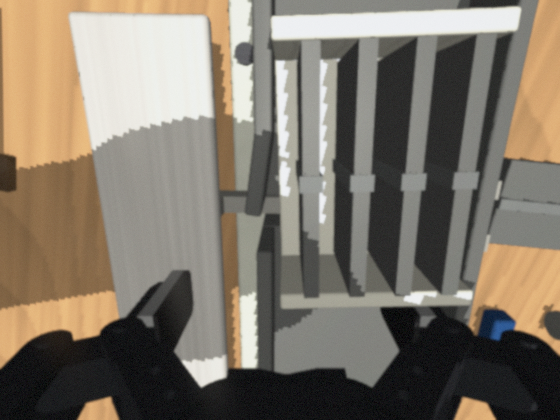

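Emit:
carry_out(series=[[[1, 0.006, 0, 0.0005, 0], [1, 0.012, -0.0005, 0.0005, 0], [1, 0.018, -0.001, 0.0005, 0], [1, 0.024, -0.001, 0.0005, 0], [1, 0.03, -0.001, 0.0005, 0], [1, 0.036, -0.001, 0.0005, 0], [1, 0.042, -0.001, 0.0005, 0], [1, 0.048, -0.001, 0.0005, 0], [1, 0.054, -0.001, 0.0005, 0], [1, 0.058, -0.001, 0.0005, 0], [1, 0.061, -0.001, 0.0005, 0], [1, 0.061, -0.001, 0.0005, 0]]])

```text
time_s: 12.8
ee_pos: [0.5441, 0.0052, 0.0465]
ee_rot: [1.929, 2.468, -0.005]
contact_force: [3.6, -7.7, 8.1]
grip_width: 0.0854
```

```bash
python3 - <<'E'
from h import *
where()
snap("wrist","w7.png")
E
```

```text
t 12.8 chute xyz mm [-30.   26.4  46.5] yaw err -0.21 tilt [ 0.0052 -0.008  -1.    ] F chute [ 1.57 -8.37  8.05] w 0.0854
```

View pics/w7.png

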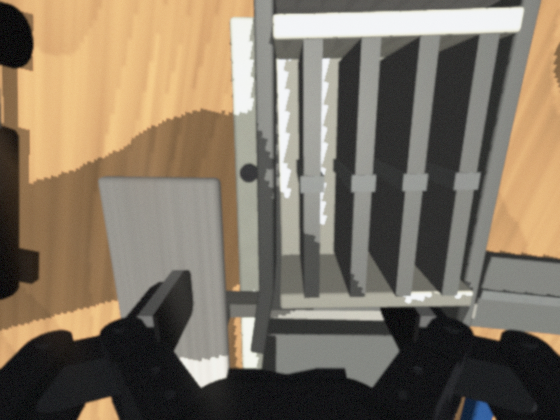

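Emit:
carry_out(series=[[[1, 0.002, 0, 0.0005, 0], [1, 0.004, 0, 0.0005, 0], [1, 0.006, 0, 0.0005, 0], [1, 0.008, 0, 0.0005, 0], [1, 0.008, 0, 0.0005, 0]]])

```text
time_s: 13.48
ee_pos: [0.5431, 0.0112, 0.0464]
ee_rot: [1.93, 2.464, -0.006]
contact_force: [2.9, -8.0, 8.0]
grip_width: 0.0854
```

```bash
python3 - <<'E'
from h import *
where()
E
```

```text
t 13.47 chute xyz mm [-29.5  32.3  46.4] yaw err -0.33 tilt [ 0.0067 -0.0103 -0.9999] F chute [ 0.84 -8.47  7.99] w 0.0854
```

Emit:
carry_out(series=[[[1, 0.002, 0, 0.0005, 0], [1, 0.004, 0, 0.0005, 0], [1, 0.006, 0, 0.0005, 0], [1, 0.007, 0, 0.0005, 0]]])

```text
time_s: 13.98
ee_pos: [0.5429, 0.0128, 0.0464]
ee_rot: [1.934, 2.455, -0.012]
contact_force: [4.4, -15.5, 9.0]
grip_width: 0.0857
```

```bash
python3 - <<'E'
from h import *
where()
E
```

```text
t 13.97 chute xyz mm [-29.3  34.   46.4] yaw err -0.64 tilt [ 0.0082 -0.0164 -0.9998] F chute [  0.5  -16.09   9.03] w 0.0857
```

Emit:
carry_out(series=[[[1, 0.003, 0, 0, 0], [1, 0.005, 0, 0, 0], [1, 0.005, 0, 0, 0]]])

```text
time_s: 14.35
ee_pos: [0.5428, 0.0128, 0.0465]
ee_rot: [1.938, 2.446, -0.018]
contact_force: [4.0, -12.7, 5.8]
grip_width: 0.0856
```

```bash
python3 - <<'E'
from h import *
where()
snap("side","s8.png")
im=cv2.imread('pics/s8.png');cv2.imwrite('pics/s8c.png',cv2.resize(im[150:320,190:380],None,fx=4,fy=3.5,interpolation=cv2.INTER_CUBIC))
E
```

```text
t 14.35 chute xyz mm [-29.4  34.   46.5] yaw err -0.94 tilt [ 0.0088 -0.022  -0.9997] F chute [  0.73 -13.33   5.85] w 0.0856
```

View pics/s8c.png

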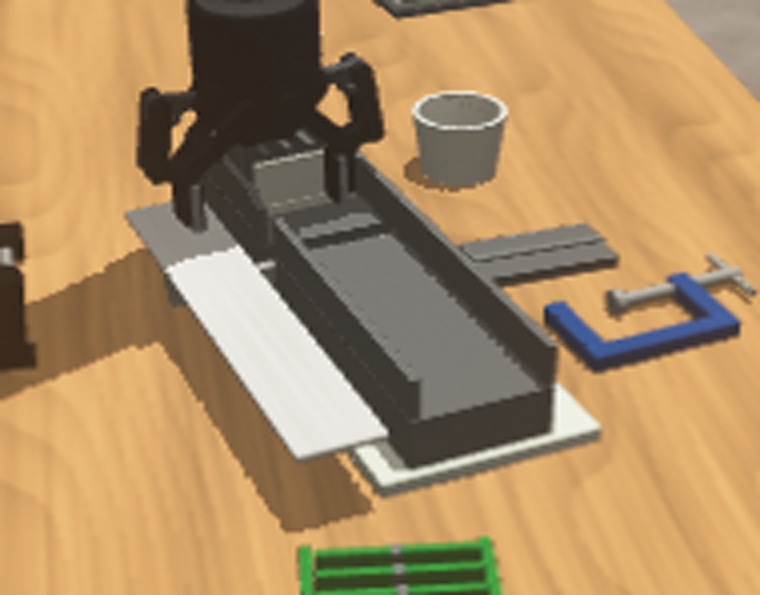

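Emit:
carry_out(series=[[[1, -0.003, 0, 0, 0], [1, -0.006, 0, 0, 0], [1, -0.007, 0, -0.003, 0], [1, -0.007, 0, -0.012, 0], [1, -0.007, 0, -0.022, 0], [1, -0.007, 0, -0.032, 0], [1, -0.007, 0, -0.042, 0], [1, -0.007, 0, -0.052, 0], [1, -0.007, 0, -0.062, 0], [1, -0.007, 0, -0.072, 0], [1, -0.007, 0, -0.09, 0], [1, -0.007, 0, -0.12, 0], [1, -0.007, 0, -0.16, 0], [1, -0.007, 0, -0.2, 0], [1, -0.05, 0, -0.22, 0], [1, -0.11, 0, -0.22, 0], [1, -0.17, 0, -0.22, 0], [1, -0.22, 0, -0.22, 0], [1, -0.25, 0, -0.22, 0], [1, -0.25, 0, -0.22, 0]]])

```text
time_s: 16.9
ee_pos: [0.5974, -0.2292, 0.2722]
ee_rot: [1.945, 2.442, -0.019]
contact_force: [-0.5, 0.5, -0.3]
grip_width: 0.0852
```

```bash
python3 - <<'E'
from h import *
where()
a=snap("side","s9.png");b=snap("top","t9.png")
for n,i,bx in(("side",a,(200,160,350,300)),("top",b,(150,150,350,270))): overlay(n,i,T,.09,n+'9_ov.png',bx,4)
for n in("side","top"):
    for l in ("rack","release_bar"):
        for d in bot.mark_of(n,l)[:3]: print(n,l,round(d["confidence"],2),(np.linalg.inv(T)@np.r_[c2w(n,d["position"]),1])[:3].round(4))
E
```

```text
t 16.9 chute xyz mm [ -35.7 -214.   272.2] yaw err -1.25 tilt [ 0.0079 -0.022  -0.9997] F chute [-0.38  0.6  -0.26] w 0.0852
side rack 0.79 [-1.047e-01 -3.069e-01 -2.000e-04]
side rack 0.58 [-0.225  -0.379  -0.0016]
side rack 0.56 [-0.0043  0.0904  0.0517]
side release_bar 0.67 [-0.0681 -0.0696  0.1141]
top rack 0.86 [-0.0025  0.084   0.0483]
top release_bar 0.96 [-0.0603 -0.0692  0.1131]
```

View pics/side9_ov.png

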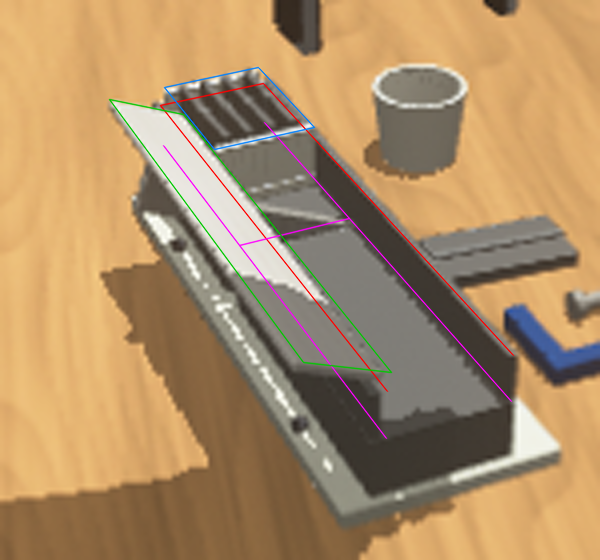

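View pics/top9_ov.png

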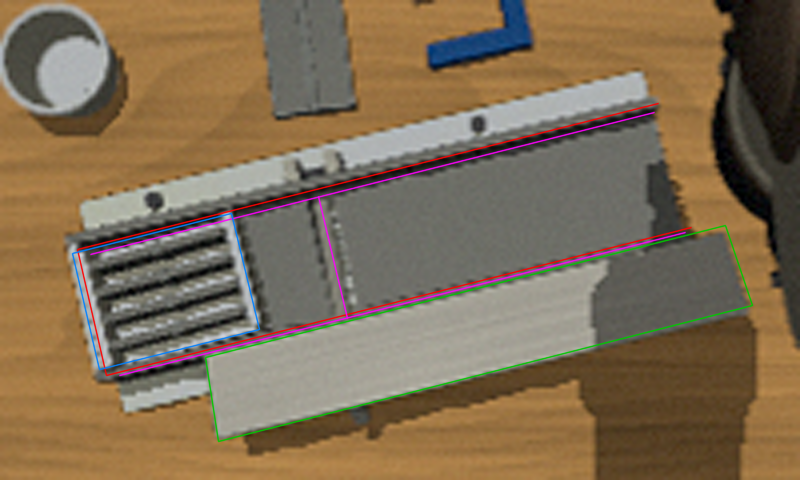

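The overlays show the rack at home (y ≈ 0.09) and the bar back in its shut position, with the hand clear. I'm handing it in.

```bash
python3 - <<'E'
from h import *
print(np.abs(bot.observe()["joint_velocities"]).max()); print(bot.job_done())
E
```

```text
0.006997320145039446
the job is handed in; nothing more can be done
None
```

The rack is home against the end stop, the gate has sprung shut behind it, and the job was handed in at about 17 s. No verdict was reported.

**What I did:** One fingertip pressed the release bar down to its stop (force rose to 15 N), then eased up about 4 mm. I held it there while the other fingertip pushed the white rack along the channel. It stalled at finger y = 34.0 mm, exactly where home should be, with the push force rising from 8 to 16 N. I then backed off, let the bar rise and moved the hand clear.

**Last checks:**
- **Rack:** The overlays in both pictures match the home pose. The networks put the rack at y = 84 mm (top camera) and 90 mm (side camera). That difference is about their error, and both are inside the 82–94 mm window.
- **Gate:** The release bar is back at z of about 113–114 mm, which is the shut position.
- **Hand:** The contact force is near zero and the arm is at rest.
- **Bystanders:** The cup, offcut and clamp look unmoved in the final pictures. The roller was not in the final crops, so I did not check it, but the hand never went near it.
- **Gate angle:** I never measured this directly. While pushing I inferred about 0.43 rad from the finger height and the stop I felt.

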